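# Open the banded jar, bring it round to the front and hold the carousel

## Robot

A 7-joint arm with a two-finger parallel gripper is mounted at the origin on the work surface. World frame = base frame: x ahead of the robot, y to its left, z up, the work surface at z = 0. Lengths are in mm, angles in rad, forces in N, time in s.
With the tool pointing down it reaches from about 400 to 875 mm from the base axis. Payload 4.4 kg.
Tool frame: the origin (TCP) lies midway between the tips of the shut fingers; the grasp point (between the pads) lies 19 mm behind it (ctrl.grip_point_offset is the distance from the TCP to the grasp point, in mm); z points along the fingers, y is the direction in which the jaws open and shut (so a half turn about z gives the same grasp; the last joint's range is limited). The gripper opens to 85 mm and grips with 20 to 120 N. Pads are 22 mm wide; open, the fingers measure 114 mm over their backs; the gripper's body (76 mm by 85 mm) begins 54 mm behind the grasp point. The pads swing forward as they close: fully open they stand 13 mm farther back than shut.
Start: joints at [1.196, 0.628, 0.038, 1.517, -0.027, 0.996, -0.02], TCP at [197.574, -619.26, 194.613] pointing down, gripper open.
Joint ranges: [-3.06, 3.06], [-0.37, 2.12], [-1.25, 1.32], [0.18, 2.47], [-1.1, 4.24], [0.23, 1.98], [-2.94, 2.94]. Speed limits (rad/s): [2.57, 2.57, 3.14, 3.14, 3.14, 3.14, 3.14].

## Interface

Orientations are given as [roll, pitch, yaw] about the fixed x, y, z axes, in that order (R = Rz(yaw) Ry(pitch) Rx(roll)).
In Python, from cell import ctrl, imaging, models gives the robot as it stands. The module is installed in compiled form; this text tells all that it offers.
- The arm moves only by the tool drive_tool, never from a script. Its argument "deltas" is text: rows parted by semicolons, each of 5 numbers parted by spaces: the shift along the tool's x, y, z in m, then the turn about the tool's z in degrees, then the finger opening in m, from 0 to 0.0854. A call has 1 to 12 rows; each row is the pose to reach, as a shift and turn from the pose commanded when the call began, along the tool's axes at that moment; what a row does not reach only later rows make up. A row lasts 1/8 s, in which the tool goes at most 62.5 mm and 10.7 degrees, less where a joint would pass 70% of its speed; a pose out of reach is approached as far as the arm can. A call with a gripper value outside its range is refused whole. The fingers move at their own pace and stop on an object; the grip force is fixed at half the most. Time passes only in rows, so rows that repeat a pose let the fingers close. It gives the time, the measured TCP pose, the force and the opening at its end, in the units of the state.
- ctrl.read_state(): the state, without advancing time (a new reading comes with each control period).
- imaging.get_image(name): name is "side" or "top"; returns a dict with "color" (420x560x3 uint8, red, green, blue), "range_z" (420x560 float32, mm along the optical axis (not along the pixel's ray), 0 where there is no reading), "vfov" (degrees; the focal length in pixels is half the picture's height over the tangent of half this angle, whatever the lens; pixels are square), "cx", "cy" (the principal point, pixels), "k1" (the pictures are not rectified: a ray, as slopes to the right and down, at radius r is drawn at 1 + k1 r^2 times it, then the intrinsics apply), "extrinsics" (4x4, takes a point from camera to world coordinates). Camera axes: x right, y down, z forward; pixel columns grow to the right and rows downward; lengths in mm; the calibration is good to about 2 mm. A picture is of the moment at which its call begins.
- ctrl.finish_job(): hands the job in, once; it reports no verdict.
Trained networks look in a picture, given as the dict that the camera call returned (one of the last four; its "shot" number tells which), for a name from the list of things; names that differ only in an ending like _2 or _b are one class to them, and where a whole thing is asked for, a point or a joint stands for the part that bears it (a point fixed in the world has none). Each returns a list of dicts, best first, with "score" (0 to 1); they miss things now and then, are a little off and sometimes report something else, mostly with a low value. They report only what shows in the picture. A call takes as long as a camera call. They do not tell look-alikes from the thing itself.
- models.spot_in(picture, thing): "point" ([column, row] in pixels, amid what is visible of it).
- models.landmark_of(picture, thing): "point" ([column, row] in pixels: a listed point, or the origin of a listed thing).
The state is a dict: "clock": time; "qpos": joint angles; "qd": joint speeds; "tau": joint torques, N m; "eef_pos": TCP position; "tool_rot": TCP orientation; "force": force on the tool from outside, world axes, zero at the start; "torque": the same for the moment, N m; "width": finger opening in mm.
Only numpy, scipy, OpenCV 4.12 (cv2) and the standard library are available. Lean on these libraries where they do the work, as an engineer would, in place of code of your own. Each camera call takes 0.05 s, during which the arm holds its last target.

## Task

I need both hands to pick pot crocks out of the terracotta jar with the white band: take its lid off, set it down gently on the bare table beside the carousel, right way up, and let go of it. Then turn the carousel until that open jar stands squarely at the front, centred behind the little steel tray, and finish still keeping a firm hold of the carousel so that it cannot turn. Leave the lids of the other jars on and do not disturb the other things on the table.

Things in the scene. Friction and masses are not known exactly. Their poses are not given: they have to be found in the camera images.
- plinth: fixed round dark wooden plinth of the jar carousel, 224 mm across, 14 mm tall; origin on the carousel's axis, at table height. Its front is its own -x, turned roughly to the robot; there a shallow steel sorting tray (70 x 124 mm, rim 22 mm above the table) is fixed to it, 148 to 218 mm in front of the axis.
- carousel: round pale wooden turntable, 280 mm across, rim 42 mm above the table; turns either way without stops on the vertical axis, 0.08 N m friction, stays where left. Origin on the axis, 20 mm above the table. Four jars are fixed to it 90 mm from the axis: marked_jar on its own +x, jar_b on +y, jar_c on -x, jar_d on -y. A middle post carries a crossbar handle.
- carousel_handle (a point): centre of the dark crossbar handle on the carousel's middle post, on the axis, 165 mm above the table. The bar is level, 64 mm long, 16 mm wide and tall, rigid with the carousel, and runs 45 degrees from the carousel's own +x towards its +y, so it points between the jars. Post below it 18 mm thick. The point's axes are the carousel's.
- marked_jar (a point): centre of the mouth of the jar with a white glazed band (terracotta, 72 mm across, 78 mm tall, inside 64 mm across, fixed to the carousel, mouth 110 mm above the table), 90 mm from the axis on the carousel's own +x.
- lid_marked: loose lid of the marked jar, white disc and white knob on top, 70 to 130 g. Origin centre of the underside of its boss (54 mm wide, 6 mm deep, 4 mm of play in the mouth); flange 74 mm across from 6 to 12 mm, thin stem to 25 mm, knob 24 mm across from 25 to 44 mm above the origin. Origin 104 mm above the table on the jar, 0 when set down on the table.
- lid_b: plain terracotta lid, the same shape as lid_marked, lying loose on jar_b. Must stay on its jar.
- lid_c: plain terracotta lid, the same shape as lid_marked, lying loose on jar_c. Must stay on its jar.
- lid_d: plain terracotta lid, the same shape as lid_marked, lying loose on jar_d. Must stay on its jar.
- jar_b (a point): centre of the mouth of plain terracotta jar b, 90 mm from the carousel's axis on the carousel's own +y.
- jar_c (a point): centre of the mouth of plain terracotta jar c, 90 mm from the carousel's axis on the carousel's own -x.
- jar_d (a point): centre of the mouth of plain terracotta jar d, 90 mm from the carousel's axis on the carousel's own -y.
- pots_tall: black plastic nursery pots nested into one stack, open at the top, 110 mm across the rim, 155 mm tall; origin centre of the underside. Bystander, left corner of the table.
- pots_mid: black plastic nursery pots nested into one stack, open at the top, 110 mm across the rim, 135 mm tall; origin centre of the underside. Bystander, left corner of the table.
- pots_low: black plastic nursery pots nested into one stack, open at the top, 110 mm across the rim, 115 mm tall; origin centre of the underside. Bystander, left corner of the table.
- tamper: stainless steel soil tamper standing on its 60 mm disc, 120 mm tall, handle 30 mm thick; origin centre of the underside. Bystander.
- bowl: small blue glazed bowl, 104 mm across, 50 mm tall; origin centre of the underside. Bystander.
- chopstick_a: wooden chopstick with a red end, 230 x 7 x 7 mm, lying flat along its own x; origin centre of the underside. Bystander.
- chopstick_b: wooden chopstick with a red end, 230 x 7 x 7 mm, lying flat along its own x; origin centre of the underside. Bystander.
- twine: spool of twine with wooden ends standing upright, 60 mm across, 54 mm tall; origin centre of the underside. Bystander, right of the carousel.
There are look-alikes about, which are no part of the job. Leave any pink or yellow look-alike of the lid_marked alone.

How it is judged:
By the outcome, as a careful person would: the job done as asked, in the order asked, and still so for the second after the job is handed in, while the arm keeps its last pose, push and grip.
It also fails if it takes over 64 s, if anything falls off the work surface, if the arm or the gripper's body presses on something with over 40 N, if the wrist force passes 120 N, or if a joint passes its speed limit or range.

## Working session

There is one attempt and no reset: what is moved stays moved. The work goes in short steps, Python scripts to look and compute and a tool call to move; the robot and the scene stay as the last step left them, time stands still between calls to the robot, and variables do not carry over. Pictures are saved under pics/ and viewed, and the job is handed in when it is done.

Besides the shell and the picture viewer there is one more tool, called after "Emit:" by a JSON object that holds its "op" and its "data", one argument or row to a line. drive_tool: Moves the arm, as the interface text tells. Its arguments: {"type":"object","properties":{"deltas":{"type":"string"}},"required":["deltas"]}

```bash
mkdir -p pics; ls
cat > h.py <<'E'
import numpy as np, cv2
from cell import ctrl, imaging, models
def shot(n,name):
    p=imaging.get_image(n); cv2.imwrite(f'pics/{name}.png',p['color'][:,:,::-1]); np.savez(f'pics/{name}.npz',**p); return p
def ray(p,u,v):
    f=p['color'].shape[0]/2/np.tan(np.radians(p['vfov'])/2)
    xd=(u-p['cx'])/f; yd=(v-p['cy'])/f; rd=np.hypot(xd,yd); r=rd
    for _ in range(30): r=rd/(1+p['k1']*r*r)
    s=r/rd if rd>0 else 1
    return np.array([xd*s,yd*s,1.])
def at_z(p,u,v,z):
    E=np.array(p['extrinsics']); d=E[:3,:3]@ray(p,u,v); o=E[:3,3]; return o+d*(z-o[2])/d[2]
def at_d(p,u,v):
    E=np.array(p['extrinsics']); return E[:3,:3]@(ray(p,u,v)*float(p['range_z'][int(round(v)),int(round(u))]))+E[:3,3]
def proj(p,X):
    E=np.array(p['extrinsics']); c=E[:3,:3].T@(np.array(X)-E[:3,3]); x=c[0]/c[2];y=c[1]/c[2]; r2=x*x+y*y
    f=p['color'].shape[0]/2/np.tan(np.radians(p['vfov'])/2); k=1+p['k1']*r2
    return p['cx']+f*x*k,p['cy']+f*y*k
E
python3 - <<'E'
from h import *
H={'lid_marked':0,'lid_b':0,'marked_jar':110,'carousel_handle':165,'plinth':0,'carousel':20,'jar_b':110,'twine':0,'bowl':0,'tamper':0,'chopstick_a':0,'pots_tall':0}
H['lid_marked']=104;H['lid_b']=104
for n in ('top','side'):
    p=shot(n,n+'0'); print(n,np.array(p['extrinsics']).round(2).tolist(),p['vfov'],p['k1'])
    for t in H:
        for d in models.landmark_of(p,t)[:4]:
            print(t,round(d['score'],2),np.round(d['point'],1),at_z(p,*d['point'],H[t]).round(0)[:2])
print(ctrl.read_state(),ctrl.grip_point_offset)
E
```

```text
pics
top [[-0.03, -1.0, 0.07, 407.55], [-1.0, 0.03, -0.0, 86.24], [-0.0, -0.07, -1.0, 1644.67], [0.0, 0.0, 0.0, 1.0]] 51.33199369900219 -0.023304899681611493
lid_marked 0.86 [418.4 212. ] [ 495. -398.]
lid_marked 0.8 [371.1 266.5] [ 309. -223.]
lid_marked 0.67 [371.2 201.1] [ 539. -233.]
lid_marked 0.54 [404.4 262.5] [ 319. -340.]
lid_b 0.67 [332.3 211.2] [506. -93.]
lid_b 0.54 [322.4 174.5] [638. -63.]
marked_jar 0.8 [371.1 204.1] [ 527. -231.]
marked_jar 0.68 [350.8 189.5] [ 581. -161.]
carousel_handle 0.58 [348.2 186.9] [ 584. -143.]
carousel 0.91 [341.5 196.2] [ 567. -140.]
jar_b 0.82 [335.6 213.4] [ 498. -104.]
jar_b 0.69 [327.6 178.6] [622. -80.]
jar_b 0.57 [357.5 168.9] [ 654. -187.]
jar_b 0.21 [422.2 170.6] [ 642. -417.]
twine 0.7 [421.4 172.3] [ 652. -450.]
twine 0.15 [325.7 178.1] [639. -85.]
bowl 0.75 [144.6 234.3] [444. 604.]
bowl 0.56 [421.  172.9] [ 650. -449.]
tamper 0.6 [178.5 238.7] [425. 476.]
tamper 0.57 [223.6 155.5] [737. 301.]
chopstick_a 0.52 [224.1 156.2] [734. 299.]
chopstick_a 0.46 [225.4 153.6] [744. 294.]
pots_tall 0.66 [336.  211.7] [ 511. -120.]
pots_tal
[... 1191 characters left out ...]
5.6] [570. 539.]
{'clock': 1.3, 'qpos': array([ 1.19618095,  0.62838717,  0.03853062,  1.51740937, -0.02701632,
        0.99628319, -0.02001219]), 'qd': array([-0.00135095, -0.00016218, -0.00084126,  0.00177795,  0.00018635,
       -0.00046584,  0.00050595]), 'tau': array([-3.24666171e-04, -5.63276052e+01,  1.22561596e+00, -1.93781483e+01,
        1.09627732e-02,  1.61109368e-03,  1.23754941e-05]), 'eef_pos': array([ 197.57430451, -619.2630115 ,  194.61929115]), 'tool_rot': array([ 3.14156132e+00, -3.31293246e-05,  3.08744329e-01]), 'force': array([ 0.77250039, -0.60937618, -0.00207497]), 'torque': array([ 0.01929827,  0.00114904, -0.04539435]), 'width': 85.26432273117811} 18.700000000000003
```

View images.

Run:
```python
import cv2
for n,(a,b,c,d) in {'top0':(110,310,280,460),'side0':(70,230,200,420)}.items():
    i=cv2.imread(f'pics/{n}.png'); cv2.imwrite(f'pics/{n}z.png',cv2.resize(i[a:b,c:d],None,fx=3.6 if n=='side0' else 3,fy=3.6 if n=='side0' else 3,interpolation=cv2.INTER_CUBIC))
```

```text
(no output)
```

View pics/top0.png

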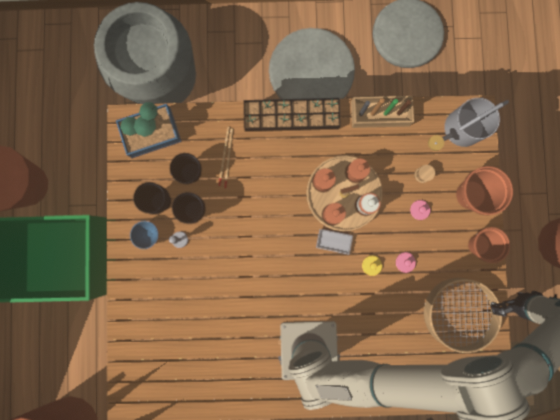

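View pics/side0.png

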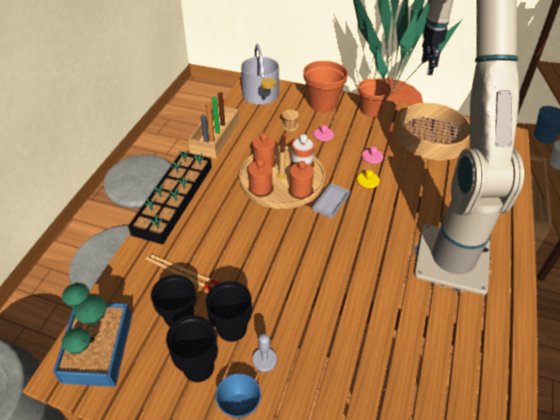

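```bash
sleep 1
```

```text
(no output)
```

View pics/top0z.png

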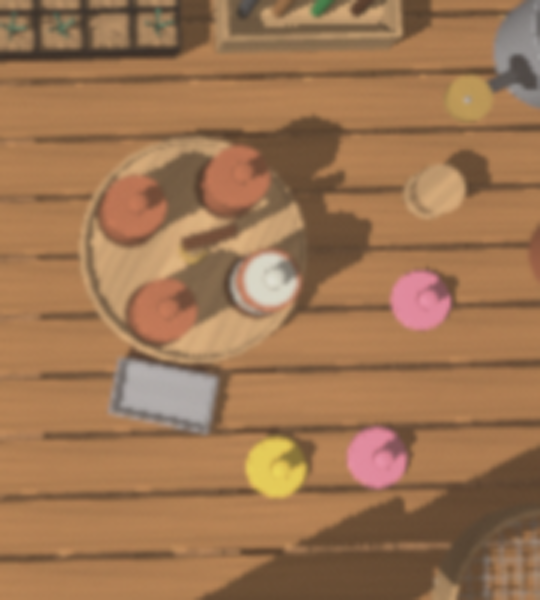

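View pics/side0z.png

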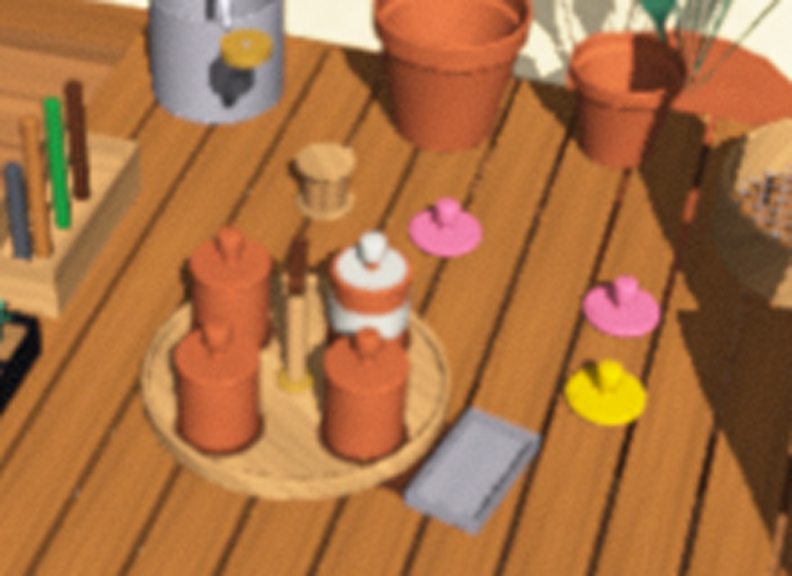

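```bash
cat > m.py <<'E'
from h import *
def cloud(p):
    f=210/np.tan(np.radians(p['vfov'])/2)
    v,u=np.mgrid[:420,:560]; K=np.array([[f,0,p['cx']],[0,f,p['cy']],[0,0,1]])
    xd=(u-p['cx'])/f; yd=(v-p['cy'])/f; rd=np.hypot(xd,yd); r=rd.copy()
    for _ in range(30): r=rd/(1+p['k1']*r*r)
    s=np.where(rd>0,r/np.maximum(rd,1e-9),1)
    z=p['range_z']; c=np.stack([xd*s*z,yd*s*z,z],-1); E=np.array(p['extrinsics'])
    X=c@E[:3,:3].T+E[:3,3]; X[z<=0]=np.nan; return X
def load(n):
    d=np.load(f'pics/{n}.npz'); return {k:(d[k] if d[k].ndim else d[k].item()) for k in d}
def circ(P):
    from scipy.optimize import least_squares
    return least_squares(lambda q:np.hypot(P[:,0]-q[0],P[:,1]-q[1])-q[2],[*P.mean(0),60],loss='soft_l1').x
E
python3 - <<'E'
from m import *
for n in ('top0','side0'):
    p=load(n); X=cloud(p); C=p['color'].astype(int)
    hsv=cv2.cvtColor(p['color'],cv2.COLOR_RGB2HSV)
    near=(np.hypot(X[...,0]-577,X[...,1]+140)<150)
    print(n,'table z',np.nanmedian(X[300:320,150:250,2]) if n=='top0' else '')
    white=(hsv[...,1]<70)&(hsv[...,2]>120)&near&(X[...,2]>100)
    P=X[white]; print('white',len(P),np.median(P,0).round(1), P.min(0).round(0),P.max(0).round(0))
    k=near&(X[...,2]>90)&(X[...,2]<122)
    lab,st=cv2.connectedComponents(k.astype(np.uint8))[:2]
    for l in range(1,lab):
        Q=X[st==l]
        if len(Q)>15: print(' flange',len(Q),((Q.min(0)+Q.max(0))/2).round(1),Q.mean(0).round(1),(Q.max(0)-Q.min(0)).round(0))
    kn=near&(X[...,2]>135)
    lab,st=cv2.connectedComponents(kn.astype(np.uint8))[:2]
    for l in range(1,lab):
        Q=X[st==l]
        if len(Q)>2: print(' knob/bar',len(Q),Q.mean(0).round(1),Q.max(0).round(0),Q.min(0).round(0))
    disk=near&(X[...,2]>25)&(X[...,2]<50); Q=X[disk]; print('disk',len(Q),((Q.min(0)+Q.max(0))/2).round(1),(Q.max(0)-Q.min(0)).round(0),np.median(Q[:,2]))
    tr=(hsv[...,1]<60)&(np.hypot(X[...,0]-397,X[...,1]+115)<80)&(X[...,2]<40)&(X[...,2]>-5)
    cn=max(cv2.findContours(tr.astype(np.uint8),cv2.RETR_EXTERNAL,cv2.CHAIN_APPROX_NONE)[0],key=len)
    m=np.zeros_like(tr,np.uint8); cv2.drawContours(m,[cn],-1,1,-1); Q=X[m>0]
    G=np.array([at_z(p,u,v,18)[:2] for v,u in zip(*np.nonzero(m))],np.float32)
    print('tray',len(Q),Q.mean(0).round(1),cv2.minAreaRect(G))
E
```

```text
top0 table z -1.0119005625792852
white 246 [ 531.3 -222.1  117.9] [ 502. -255.  106.] [ 563. -195.  157.]
 flange 290 [ 653.7 -191.2  107.1] [ 652.4 -188.7  114.8] [71. 72. 30.]
 flange 287 [622.1 -67.6 106.1] [620.6 -66.9 114.8] [70. 72. 31.]
 flange 293 [ 531.2 -222.4  106.4] [ 530.1 -220.7  115.3] [71. 72. 31.]
 flange 302 [ 499.2 -100.7  106.1] [498.7 -98.5 115. ] [71. 72. 32.]
 knob/bar 39 [ 653.2 -190.2  146.7] [ 666. -180.  153.] [ 643. -200.  135.]
 knob/bar 38 [621.8 -67.4 147. ] [633. -57. 156.] [611. -78. 137.]
 knob/bar 93 [ 575.7 -144.8  172. ] [ 589. -114.  180.] [ 563. -176.  148.]
 knob/bar 38 [ 530.5 -222.5  147.5] [ 543. -212.  157.] [ 521. -233.  139.]
 knob/bar 36 [499.1 -98.9 147.7] [511. -88. 155.] [ 490. -111.  139.]
disk 2762 [ 575.7 -145.5   37.5] [283. 278.  25.] 33.151359969761984
tray 653 [nan nan nan] ((400.8080139160156, -106.6767578125), (126.62335968017578, 73.34921264648438), 76.52426147460938)
side0 table z 
white 195 [ 525.8 -217.5  116.8] [ 498. -251.  109.] [ 558. -190.  151.]
 flange 334 [ 651.9 -186.6  106. ] [ 646.7 -178.1  110.5] [76. 75. 32.]
 flange 335 [ 527.  -219.3  106.1] [ 524.4 -209.3  110.4] [74. 79. 32.]
 flange 44 [ 571.9 -140.9  105.5] [ 570.6 -139.5  105.8] [16. 14. 31.]
 flange 375 [618.8 -63.9 106.1] [615.  -55.1 110.7] [74. 80. 31.]
 flange 377 [495.9 -97.6 105.9] [492.8 -86.8 110.7] [72. 75. 31.]
 knob/bar 45 [ 648.9 -186.2  143.6] [ 661. -171.  150.] [ 640. -200.  135.]
 knob/bar 46 [ 526.8 -218.1  143.6] [ 538. -203.  151.] [ 515. -234.  135.]
 knob/bar 94 [ 570.6 -138.3  167. ] [ 585. -111.  180.] [ 559. -176.  135.]
 knob/bar 47 [617.3 -62.7 144.2] [629. -53. 152.] [607. -74. 135.]
 knob/bar 52 [494.6 -95.4 143.4] [507. -85. 151.] [ 484. -109.  135.]
disk 2199 [ 572.8 -141.5   37.5] [280. 286.  25.] 32.01518545007252
tray 730 [nan nan nan] ((397.5047607421875, -101.04920959472656), (136.4066162109375, 77.52297973632812), 76.09922790527344)
```

```bash
cat >> m.py <<'E'
def to(x,y,z,yawdeg):
    s=ctrl.read_state(); yaw=s['tool_rot'][2]; d=np.array([x,y,z])-s['eef_pos']; c,q=np.cos(yaw),np.sin(yaw)
    t=-(yawdeg-np.degrees(yaw)); t=(t+90)%180-90
    print('tool d (m)',np.round([(d[0]*c+d[1]*q)/1e3,(d[0]*q-d[1]*c)/1e3,-d[2]/1e3],4),'turn',round(t,2))
E
python3 - <<'E'
from m import *
to(529.5,-222.5,230,59.5)
p=load('top0');
for u,v in ((371.1,266.5),(404.4,262.5),(418.4,212)): print(at_z(p,u,v,5).round())
E
```

```text
tool d (m) [ 0.4368 -0.2771 -0.0354] turn -41.81
[ 302. -243.    5.]
[ 314. -368.    5.]
[ 501. -430.    5.]
```

Emit:
{"op": "drive_tool", "data": {
  "deltas": "0.02 -0.012 -0.035 0 0.0854; 0.06 -0.038 -0.05 -5 0.0854; 0.108 -0.068 -0.05 -10 0.0854; 0.156 -0.099 -0.05 -15 0.0854; 0.204 -0.129 -0.05 -20 0.0854; 0.252 -0.16 -0.05 -25 0.0854; 0.3 -0.19 -0.05 -30 0.0854; 0.345 -0.219 -0.045 -35 0.0854; 0.385 -0.244 -0.04 -38 0.0854; 0.415 -0.263 -0.035 -41.8 0.0854; 0.4368 -0.2771 -0.035 -41.8 0.0854; 0.4368 -0.2771 -0.035 -41.8 0.0854"
}}

```text
clock: 2.8
eef_pos: [530.9, -220.2, 229.6]
tool_rot: [3.141, -0.001, 1.043]
force: [0.9, -0.2, 0.6]
width: 85.5
```

Run:
```python
from m import *
s=ctrl.read_state(); print(s['eef_pos'],np.degrees(s['tool_rot']),s['clock'],s['qpos'].round(2),s['force'])
to(529.5,-222.5,122,59.5)
```

```text
[ 530.89929333 -220.18267791  229.60577627] [ 1.79988042e+02 -8.03525985e-02  5.97312369e+01] 2.8 [ 0.48  0.49 -0.21  1.69  0.12  0.98 -0.29] [ 0.871695   -0.16946564  0.56888646]
tool d (m) [-0.0027 -0.      0.1076] turn 0.23
```

Emit:
{"op": "drive_tool", "data": {
  "deltas": "0 0 0.02 0 0.0854; 0 0 0.04 0 0.0854; 0 0 0.055 0 0.0854"
}}

```text
clock: 3.18
eef_pos: [528.3, -224.1, 173.9]
tool_rot: [-3.141, 0.001, 1.036]
force: [-0.1, -0.1, 0.6]
width: 85.3
```

Run:
```python
from m import *
to(529.5,-222.5,122,59.5)
shot('side','s1')
i=cv2.imread('pics/s1.png')[70:230,200:420]; cv2.imwrite('pics/s1z.png',cv2.resize(i,None,fx=3.6,fy=3.6,interpolation=cv2.INTER_CUBIC))
```

```text
tool d (m) [0.0019 0.0002 0.0519] turn -0.12
```

View pics/s1z.png

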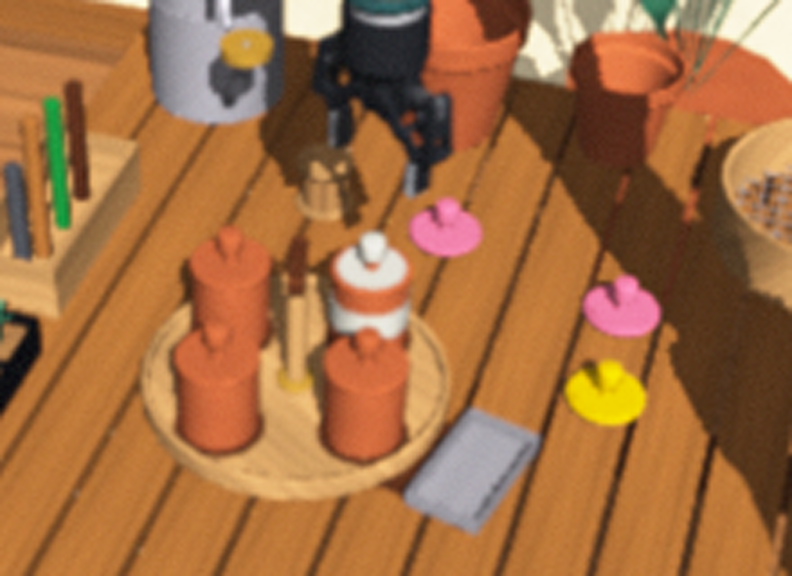

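Run:
```python
from m import *
p=load('s1'); X=cloud(p); hs=p['color'].max(-1)
m=(hs<75)&(X[...,2]>140)&(X[...,2]<260); m[:, :285]=0;m[:,330:]=0;m[130:]=0
ys,xs=np.nonzero(m); 
for v in range(ys.min(),ys.max()+1,3):
    w=xs[ys==v]; 
    if len(w): print(v,w.min(),w.max(),X[v,w.min()].round(),X[v,w.max()].round())
print(proj(p,[528,-224,174]),proj(p,[529,-222,148]))
q=shot('top','t1'); cv2.imwrite('pics/t1z.png',cv2.resize(q['color'][110:310,280:460,::-1],None,fx=3,fy=3))
```

```text
100 296 297 [ 566. -256.  255.] [ 562. -252.  259.]
103 293 297 [ 571. -239.  253.] [ 561. -250.  249.]
106 293 297 [ 570. -237.  244.] [ 561. -252.  236.]
109 293 296 [ 570. -239.  232.] [ 562. -245.  230.]
118 316 318 [ 484. -190.  252.] [ 480. -197.  248.]
121 315 318 [ 486. -186.  242.] [ 480. -202.  233.]
(np.float64(303.87364122920667), np.float64(129.21580872968292)) (np.float64(303.03608064097034), np.float64(136.04108500887077))
```

View pics/t1z.png

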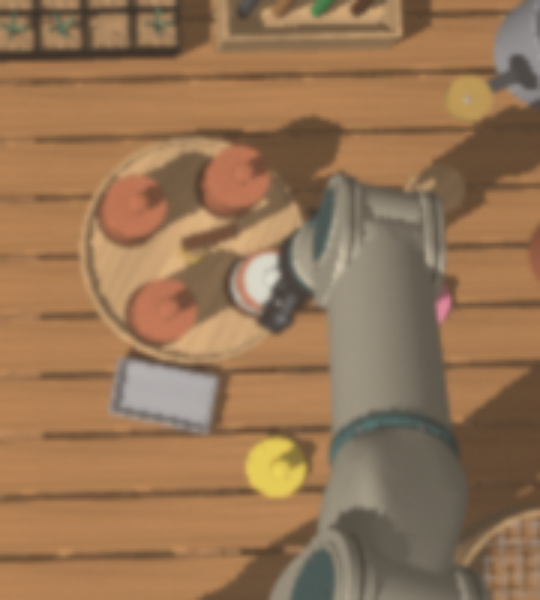

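Run:
```python
from m import *
p=load('s1'); 
for z in (174,187,210,230): print(z,proj(p,[491,-202,z]),proj(p,[565,-246,z]))
p0=load('side0'); print(np.round(proj(p0,[530,-222,148])), np.abs(np.array(p['extrinsics'])-p0['extrinsics']).max())
print(ctrl.read_state()['clock'],ctrl.read_state()['eef_pos'])
shot('side','s2'); i=cv2.imread('pics/s2.png')[70:230,200:420]; cv2.imwrite('pics/s2z.png',cv2.resize(i,None,fx=3.6,fy=3.6,interpolation=cv2.INTER_CUBIC))
print(ctrl.read_state()['clock'],ctrl.read_state()['eef_pos'])
```

```text
174 (np.float64(313.3442012370252), np.float64(135.6709424367968)) (np.float64(294.67041586349563), np.float64(122.9556713773208))
187 (np.float64(313.5870933614667), np.float64(132.34248562711593)) (np.float64(294.7989335837367), np.float64(119.65378911643089))
210 (np.float64(314.02286646494986), np.float64(126.35915963836531)) (np.float64(295.02947050098214), np.float64(113.72209286584152))
230 (np.float64(314.4081687620877), np.float64(121.05611857914838)) (np.float64(295.2332684920924), np.float64(108.46895053256277))
[303. 136.] 0.0
3.275 [ 527.74067343 -223.1757034   173.10953801]
3.325 [ 528.67774734 -223.11912379  174.13473629]
```

View pics/s2z.png

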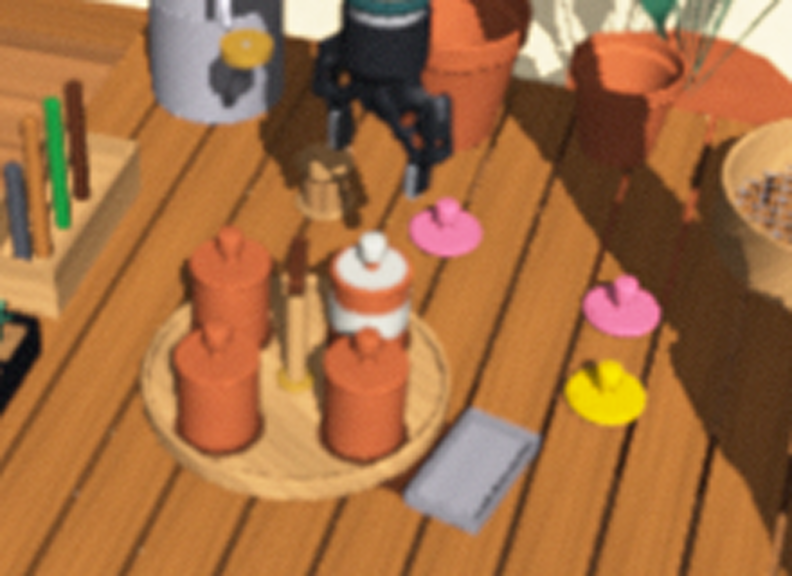

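Run:
```python
from m import *
p=load('side0'); X=cloud(p)
for z in (195,208,230,245): print(z,proj(p,[197.6,-619.3,z]),proj(p,[197.6+13,-619.3-41,z]),proj(p,[197.6-13,-619.3+41,z]))
i=p['color'][40:90,410:470,::-1]; cv2.imwrite('pics/q.png',cv2.resize(i,None,fx=10,fy=10,interpolation=cv2.INTER_CUBIC))
for v in range(50,80,3): print(v,[(u,X[v,u].round().tolist()) for u in range(424,444,5)])
```

```text
195 (np.float64(423.35148131702056), np.float64(79.9380778116385)) (np.float64(420.955334630038), np.float64(73.60479965912171)) (np.float64(425.8258439179018), np.float64(86.50623652751068))
208 (np.float64(424.08674969139054), np.float64(76.79436789792402)) (np.float64(421.66330076142634), np.float64(70.48880718231132)) (np.float64(426.58990775353277), np.float64(83.33538475652625))
230 (np.float64(425.3429616922032), np.float64(71.40844818284256)) (np.float64(422.87248060138074), np.float64(65.15208491424082)) (np.float64(427.8957491593155), np.float64(77.90115748234444))
245 (np.float64(426.2080687579846), np.float64(67.6882676283125)) (np.float64(423.7049150493417), np.float64(61.46714565775949)) (np.float64(428.7953515926316), np.float64(74.14627815396378))
50 [(424, [218.0, -659.0, 290.0]), (429, [202.0, -596.0, 325.0]), (434, [187.0, -554.0, 349.0]), (439, [171.0, -554.0, 353.0])]
53 [(424, [216.0, -662.0, 277.0]), (429, [200.0, -587.0, 319.0]), (434, [nan, nan, nan]), (439, [169.0, -553.0, 343.0])]
56 [(424, [214.0, -657.0, 268.0]), (429, [198.0, -579.0, 312.0]), (434, [183.
[... 278 characters left out ...]
, (439, [116.0, -1766.0, -330.0])]
65 [(424, [198.0, -1765.0, -367.0]), (429, [191.0, -562.0, 288.0]), (434, [176.0, -546.0, 300.0]), (439, [111.0, -1781.0, -357.0])]
68 [(424, [194.0, -1779.0, -395.0]), (429, [189.0, -573.0, 271.0]), (434, [172.0, -577.0, 273.0]), (439, [107.0, -1766.0, -369.0])]
71 [(424, [190.0, -1768.0, -409.0]), (429, [187.0, -563.0, 266.0]), (434, [132.0, -1763.0, -393.0]), (439, [103.0, -1774.0, -392.0])]
74 [(424, [185.0, -1774.0, -432.0]), (429, [184.0, -568.0, 252.0]), (434, [127.0, -1785.0, -425.0]), (439, [99.0, -1755.0, -402.0])]
77 [(424, [181.0, -1776.0, -453.0]), (429, [152.0, -1776.0, -447.0]), (434, [123.0, -1760.0, -431.0]), (439, [94.0, -1765.0, -427.0])]
```

View pics/q.png

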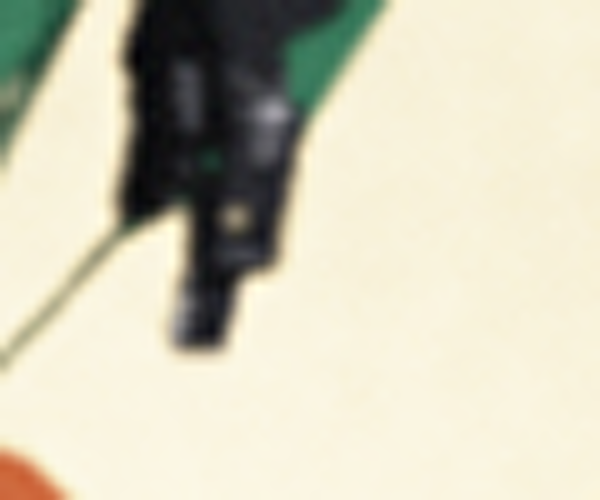

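Emit:
{"op": "drive_tool", "data": {
  "deltas": "0 0 -0.02 0 0; 0 0 -0.02 0 0; 0 0 -0.02 0 0; 0 0 -0.02 0 0; 0 0 -0.02 0 0; 0 0 -0.02 0 0"
}}

```text
clock: 4.08
eef_pos: [529.4, -222.5, 194.4]
tool_rot: [-3.141, 0.0, 1.038]
force: [-0.3, 0.5, 0.3]
width: -0.3
```

Run:
```python
from m import *
s=ctrl.read_state(); print(s['width'],s['eef_pos'])
p=shot('side','s3'); X=cloud(p); 
e=s['eef_pos']
for dz in (0,20,40): print(dz,np.round(proj(p,e+[0,0,dz]),1))
i=p['color'][70:150,270:350,::-1]; cv2.imwrite('pics/s3z.png',cv2.resize(i,None,fx=7,fy=7,interpolation=cv2.INTER_CUBIC))
```

```text
-0.2992065598541175 [ 529.38943225 -222.47742147  194.36522845]
0 [303.6 124.2]
20 [303.9 119. ]
40 [304.2 113.7]
```

View pics/s3z.png

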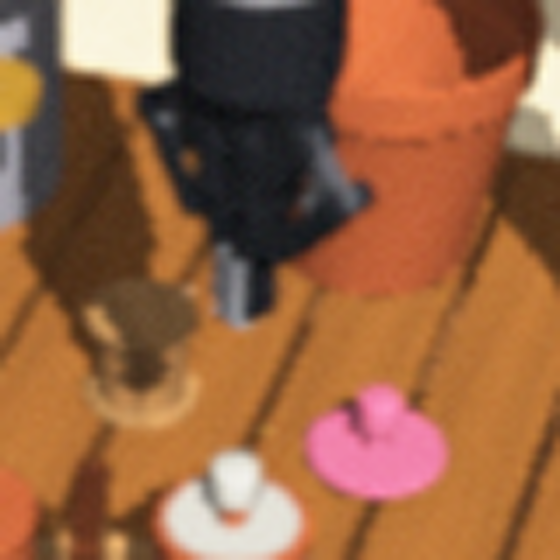

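Run:
```python
from m import *
p=load('s3'); X=cloud(p)
for v in range(104,119,2): print(v,[X[v,u].round().tolist() for u in (303,305,307)],p['color'][v,305])
print([X[135,u].round().tolist() for u in (302,303,304,305)])
```

```text
104 [[531.0, -209.0, 279.0], [524.0, -206.0, 282.0], [517.0, -202.0, 286.0]] [24 28 28]
106 [[532.0, -213.0, 268.0], [524.0, -206.0, 275.0], [519.0, -213.0, 271.0]] [34 32 36]
108 [[532.0, -216.0, 259.0], [525.0, -211.0, 264.0], [519.0, -213.0, 264.0]] [70 72 76]
110 [[531.0, -211.0, 256.0], [526.0, -218.0, 252.0], [519.0, -214.0, 256.0]] [66 66 69]
112 [[531.0, -212.0, 247.0], [524.0, -212.0, 249.0], [518.0, -210.0, 251.0]] [68 69 72]
114 [[531.0, -214.0, 239.0], [524.0, -211.0, 242.0], [518.0, -213.0, 242.0]] [59 61 65]
116 [[610.0, -525.0, 0.0], [524.0, -215.0, 232.0], [596.0, -533.0, -2.0]] [168 137 113]
118 [[606.0, -509.0, 3.0], [599.0, -513.0, 2.0], [591.0, -514.0, 3.0]] [189 122  57]
[[534.0, -226.0, 148.0], [531.0, -231.0, 145.0], [528.0, -232.0, 145.0], [526.0, -233.0, 145.0]]
```

Emit:
{"op": "drive_tool", "data": {
  "deltas": "0 0 0 0 0.0854; 0 0 0.015 0 0.0854; 0 0 0.03 0 0.0854; 0 0 0.045 0 0.0854; 0 0 0.055 0 0.0854; 0 0 0.06 0 0.0854; 0 0 0.06 0 0.0854"
}}

```text
clock: 5.0
eef_pos: [529.5, -222.5, 134.3]
tool_rot: [-3.141, 0.0, 1.038]
force: [-0.6, -0.4, 0.4]
width: 85.3
```

Run:
```python
from m import *
s=ctrl.read_state(); print(s['width'],s['eef_pos'],s['force'])
p=shot('side','s4'); X=cloud(p); 
i=p['color'][70:170,260:360,::-1]; cv2.imwrite('pics/s4z.png',cv2.resize(i,None,fx=6,fy=6,interpolation=cv2.INTER_CUBIC))
```

```text
85.34956686510914 [ 529.47053487 -222.45710079  134.32547317] [-0.55653236 -0.41156477  0.40329372]
```

View pics/s4z.png

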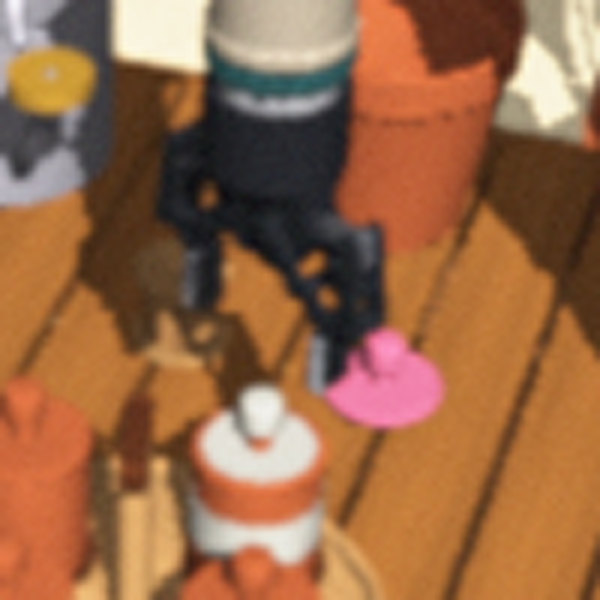

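Emit:
{"op": "drive_tool", "data": {
  "deltas": "0 0 0.01 0 0.0854; 0 0 0.02 0 0.0854; 0 0 0.03 0 0.0854; 0 0 0.04 0 0.0854; 0 0 0.04 0 0.0854"
}}

```text
clock: 5.68
eef_pos: [528.7, -222.3, 93.5]
tool_rot: [-3.14, 0.0, 1.038]
force: [0.4, 0.0, -0.3]
width: 85.7
```

Run:
```python
from m import *
s=ctrl.read_state(); print(s['width'],s['eef_pos'],s['force'])
p=shot('side','s5'); X=cloud(p); 
i=p['color'][70:170,260:360,::-1]; cv2.imwrite('pics/s5z.png',cv2.resize(i,None,fx=6,fy=6,interpolation=cv2.INTER_CUBIC))
for z in (107,122,138): print(z,proj(p,[491,-200,z]),proj(p,[566,-244,z]))
```

```text
85.69857282318978 [ 528.71137646 -222.25112344   93.50189173] [ 0.38064958  0.03078564 -0.34838472]
107 (np.float64(311.96434969210577), np.float64(152.61603687699863)) (np.float64(293.56078644398707), np.float64(139.70835558121036))
122 (np.float64(312.2298407416042), np.float64(148.99068740731425)) (np.float64(293.6988935703906), np.float64(136.10361626610882))
138 (np.float64(312.5164444270922), np.float64(145.0709552456321)) (np.float64(293.8479641521547), np.float64(132.2082384353066))
```

View pics/s5z.png

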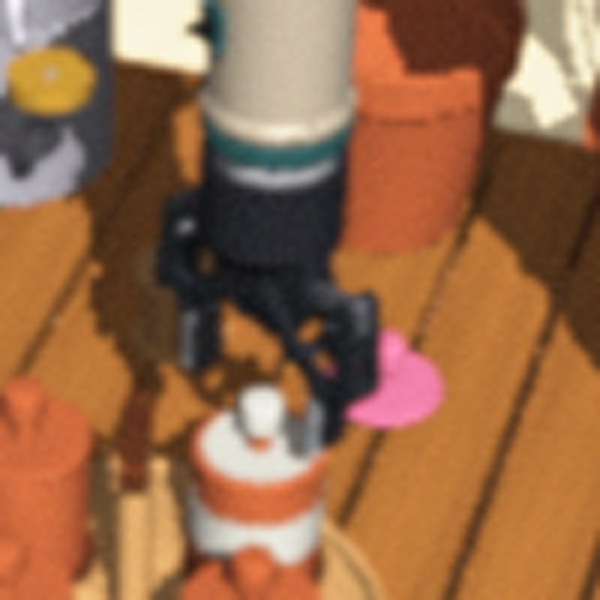

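Emit:
{"op": "drive_tool", "data": {
  "deltas": "0 0 0.005 0 0.0854; 0 0 0.005 0 0.05; 0 0 0.005 0 0.02; 0 0 0.005 0 0; 0 0 0.005 0 0; 0 0 0.005 0 0; 0 0 0.005 0 0; 0 0 0.005 0 0"
}}

```text
clock: 6.72
eef_pos: [529.8, -222.7, 90.0]
tool_rot: [3.141, -0.0, 1.038]
force: [-0.5, -0.6, 4.8]
width: 22.2
```

Run:
```python
from m import *
s=ctrl.read_state(); print(s['width'],s['eef_pos'],s['force'])
p=shot('side','s6'); X=cloud(p); 
i=p['color'][70:170,260:360,::-1]; cv2.imwrite('pics/s6z.png',cv2.resize(i,None,fx=6,fy=6,interpolation=cv2.INTER_CUBIC))
```

```text
22.154182455046794 [ 529.82924987 -222.66554682   90.03945514] [-0.48940697 -0.55026129  4.83103738]
```

View pics/s6z.png

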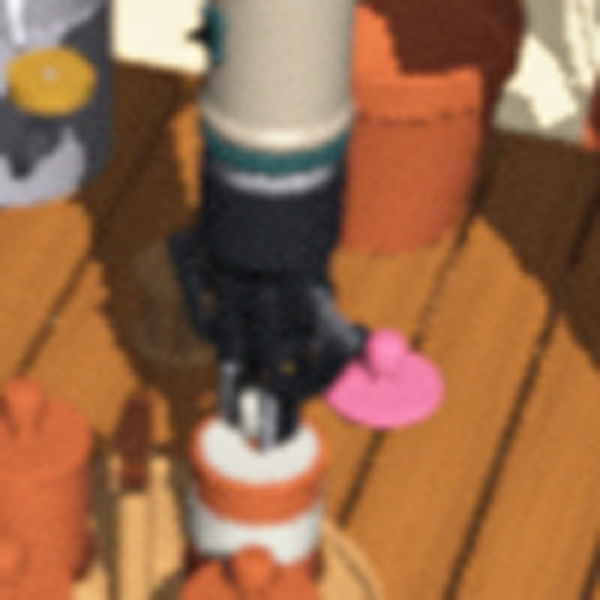

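Emit:
{"op": "drive_tool", "data": {
  "deltas": "0 0 -0.005 0 0; 0 0 -0.015 0 0; 0 0 -0.03 0 0; 0 0 -0.045 0 0; 0 0 -0.065 0 0; 0 0 -0.085 0 0; 0 0 -0.1 0 0; 0 0 -0.105 0 0; 0 0 -0.105 0 0"
}}

```text
clock: 7.9
eef_pos: [529.4, -222.5, 194.8]
tool_rot: [3.141, -0.0, 1.038]
force: [0.7, -0.6, -1.1]
width: 21.9
```

Run:
```python
from m import *
s=ctrl.read_state(); print(s['width'],s['eef_pos'],s['force'])
p=shot('side','s7'); X=cloud(p); 
i=p['color'][50:230,190:410,::-1]; cv2.imwrite('pics/s7z.png',cv2.resize(i,None,fx=3.6,fy=3.3,interpolation=cv2.INTER_CUBIC))
h=cv2.cvtColor(p['color'],cv2.COLOR_RGB2HSV); m=(h[...,1]<70)&(h[...,2]>150)&(np.hypot(X[...,0]-529,X[...,1]+222)<60)&(X[...,2]>150)&(X[...,2]<260)
print(m.sum(),np.median(X[m],0).round(1),X[m].min(0).round(),X[m].max(0).round())
to(565,85,200,59.5)
```

```text
21.929093266203108 [ 529.4417712  -222.54300981  194.75687724] [ 0.69264559 -0.64990554 -1.11575816]
155 [ 528.7 -214.1  221.8] [ 497. -249.  216.] [ 560. -191.  255.]
tool d (m) [ 0.2831 -0.1251 -0.0058] turn -0.01
```

View pics/s7z.png

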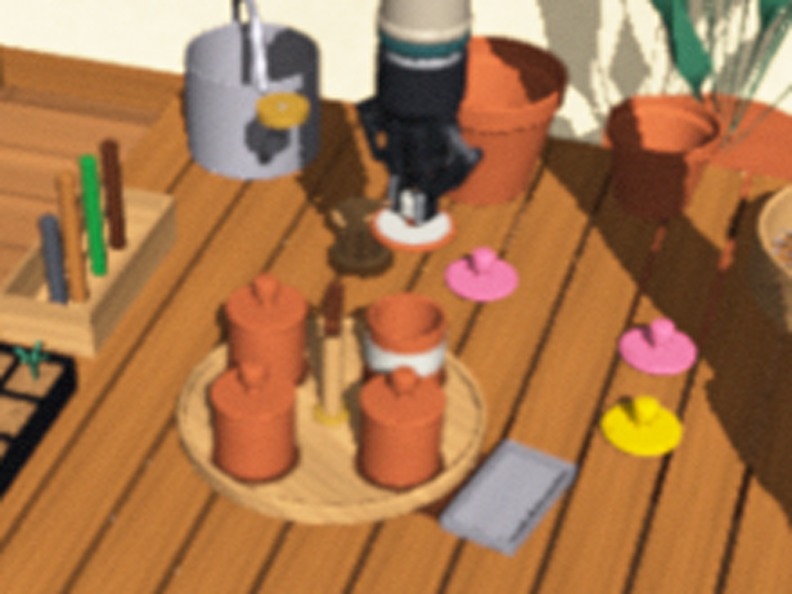

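Emit:
{"op": "drive_tool", "data": {
  "deltas": "0.012 -0.005 -0.01 0 0; 0.035 -0.015 -0.015 0 0; 0.065 -0.028 -0.015 0 0; 0.095 -0.041 -0.015 0 0; 0.125 -0.054 -0.015 0 0; 0.155 -0.067 -0.015 0 0; 0.185 -0.08 -0.015 0 0; 0.215 -0.094 -0.015 0 0; 0.24 -0.104 -0.015 0 0; 0.258 -0.112 -0.015 0 0; 0.27 -0.1175 -0.01 0 0; 0.27 -0.1175 -0.005 0 0"
}}

```text
clock: 9.45
eef_pos: [565.1, 70.6, 199.2]
tool_rot: [-3.141, 0.0, 1.04]
force: [-0.3, -1.2, -0.5]
width: 21.9
```

Emit:
{"op": "drive_tool", "data": {
  "deltas": "0 0 0.015 0 0; 0 0 0.035 0 0; 0 0 0.06 0 0; 0 0 0.085 0 0; 0 0 0.11 0 0; 0 0 0.135 0 0; 0 0 0.155 0 0; 0 0 0.17 0 0; 0 0 0.18 0 0; 0 0 0.185 0 0; 0 0 0.19 0 0; 0 0 0.19 0 0"
}}

```text
clock: 10.95
eef_pos: [565.4, 69.8, 9.7]
tool_rot: [3.141, -0.0, 1.038]
force: [-0.1, -0.0, 0.0]
width: 21.9
```

Run:
```python
from m import *
s=ctrl.read_state(); print(s['width'],s['eef_pos'],s['force'],s['clock'],s['qpos'].round(2))
p=shot('side','s8'); X=cloud(p); e=s['eef_pos']
i=p['color'][100:280,170:390,::-1]; cv2.imwrite('pics/s8z.png',cv2.resize(i,None,fx=3.6,fy=3.3,interpolation=cv2.INTER_CUBIC))
h=cv2.cvtColor(p['color'],cv2.COLOR_RGB2HSV); m=(h[...,1]<70)&(h[...,2]>150)&(np.hypot(X[...,0]-e[0],X[...,1]-e[1])<50)&(X[...,2]>5)
print(m.sum(),np.median(X[m],0).round(1),X[m].min(0).round(),X[m].max(0).round())
```

```text
21.89148910284132 [565.40383937  69.77445177   9.67731521] [-0.09411678 -0.03874221  0.04699493] 10.95 [-0.07  0.78 -0.15  1.88  0.23  0.5  -0.92]
1782 [546.9  95.6 407.1] [515.  37.  28.] [614. 120. 573.]
```

View pics/s8z.png

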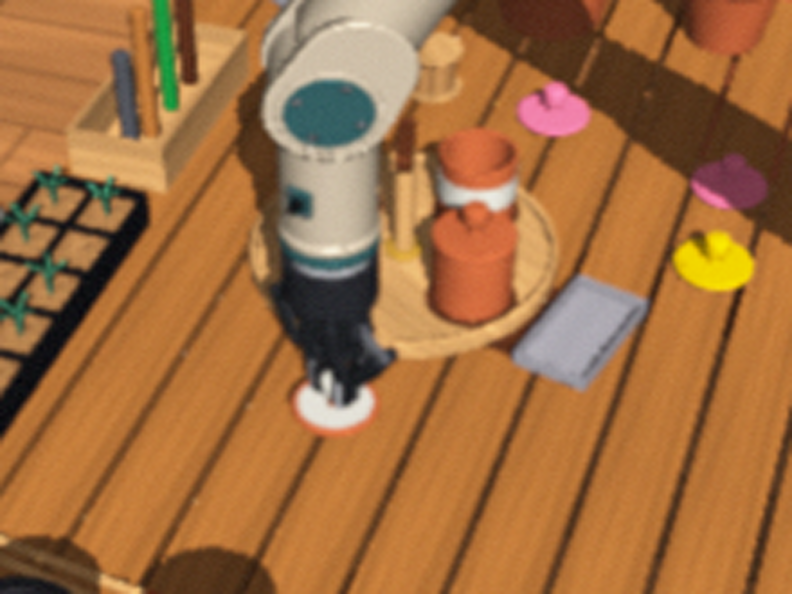

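Run:
```python
from m import *
p=load('s8'); X=cloud(p)
h=cv2.cvtColor(p['color'],cv2.COLOR_RGB2HSV); m=(h[...,1]<70)&(h[...,2]>130)&(np.hypot(X[...,0]-565,X[...,1]-70)<50)&(X[...,2]>5)&(X[...,2]<80)
print(m.sum(),np.percentile(X[m],[10,50,90],axis=0).round(1))
```

```text
204 [[541.7  63.7  32.1]
 [563.   79.5  35.7]
 [585.2  91.6  63.6]]
```

Emit:
{"op": "drive_tool", "data": {
  "deltas": "0 0 0.006 0 0; 0 0 0.012 0 0; 0 0 0.017 0 0; 0 0 0.02 0 0; 0 0 0.021 0 0; 0 0 0.021 0 0"
}}

```text
clock: 11.75
eef_pos: [565.4, 69.8, -11.4]
tool_rot: [3.142, -0.0, 1.038]
force: [0.5, -0.2, -0.6]
width: 21.5
```

Emit:
{"op": "drive_tool", "data": {
  "deltas": "0 0 0.001 0 0; 0 0 0.0015 0 0; 0 0 0.002 0 0; 0 0 0.002 0 0"
}}

```text
clock: 12.25
eef_pos: [565.3, 69.7, -13.4]
tool_rot: [3.142, 0.0, 1.038]
force: [-0.1, 0.3, -0.2]
width: 21.9
```

Emit:
{"op": "drive_tool", "data": {
  "deltas": "0 0 0.0005 0 0; 0 0 0.001 0 0; 0 0 0.0015 0 0; 0 0 0.0015 0 0"
}}

```text
clock: 12.75
eef_pos: [565.4, 69.7, -13.9]
tool_rot: [3.141, -0.0, 1.038]
force: [-1.9, -0.5, 8.6]
width: 21.7
```

Emit:
{"op": "drive_tool", "data": {
  "deltas": "0 0 -0.001 0 0; 0 0 -0.001 0 0.03; 0 0 -0.001 0 0.05; 0 0 -0.001 0 0.0854; 0 0 -0.001 0 0.0854; 0 0 -0.001 0 0.0854"
}}

```text
clock: 13.5
eef_pos: [565.3, 69.7, -13.9]
tool_rot: [3.142, 0.0, 1.038]
force: [-0.1, -0.1, 0.5]
width: 85.0
```

Emit:
{"op": "drive_tool", "data": {
  "deltas": "0 0 -0.01 0 0.0854; 0 0 -0.03 0 0.0854; 0 0 -0.06 0 0.0854; 0 0 -0.1 0 0.0854; 0 0 -0.15 0 0.0854; 0 0 -0.19 0 0.0854; 0 0 -0.21 0 0.0854; 0 0 -0.21 0 0.0854"
}}

```text
clock: 14.5
eef_pos: [566.5, 69.9, 198.3]
tool_rot: [3.138, -0.003, 1.038]
force: [-0.9, 0.4, -1.0]
width: 85.5
```

Run:
```python
from m import *
s=ctrl.read_state(); print(s['width'],s['eef_pos'],s['force'],s['clock'],s['qpos'].round(2))
p=shot('side','s9'); i=p['color'][100:280,170:390,::-1]; cv2.imwrite('pics/s9z.png',cv2.resize(i,None,fx=3.6,fy=3.3,interpolation=cv2.INTER_CUBIC))
X=cloud(p);h=cv2.cvtColor(p['color'],cv2.COLOR_RGB2HSV); m=(h[...,1]<70)&(h[...,2]>130)&(np.hypot(X[...,0]-565,X[...,1]-70)<50)&(X[...,2]>5)&(X[...,2]<80)
print(m.sum(),np.percentile(X[m],[10,50,90],axis=0).round(1))
```

```text
85.48422003557796 [566.49010522  69.93189758 198.31360321] [-0.85893253  0.39418754 -0.96841461] 14.5 [-0.02  0.51 -0.23  1.74  0.14  0.9  -0.84]
253 [[543.2  55.    8.8]
 [560.7  75.   12.9]
 [585.7  90.8  41.6]]
```

View pics/s9z.png

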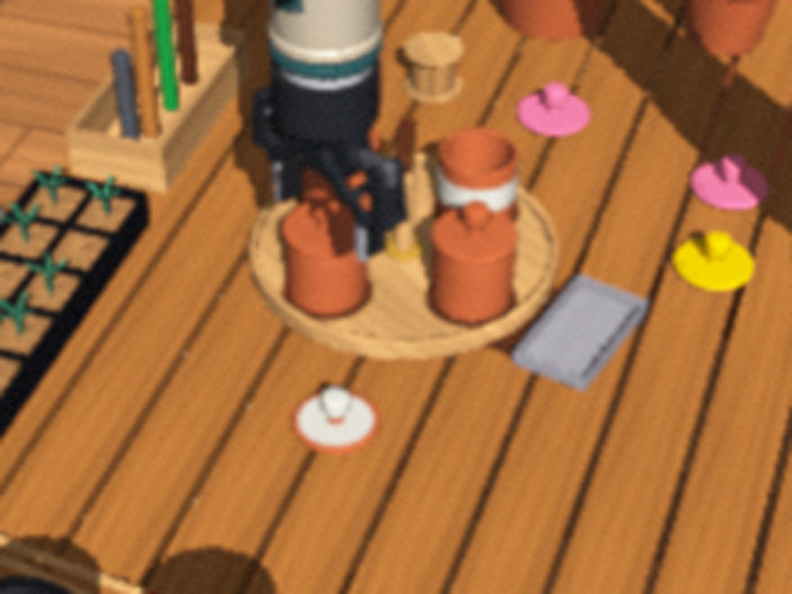

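Run:
```python
from m import *
s=ctrl.read_state(); print(s['eef_pos'])
to(575.2,-144.7,165,104.5)
```

```text
[565.44834141  69.67858439 196.76294711]
tool d (m) [-0.1797  0.1173  0.0318] turn -45.02
```

Emit:
{"op": "drive_tool", "data": {
  "deltas": "-0.01 0.0065 0 -4 0.0854; -0.03 0.0196 0 -9 0.0854; -0.055 0.036 0 -15 0.0854; -0.08 0.052 0 -21 0.0854; -0.105 0.0685 0 -27 0.0854; -0.13 0.085 0 -33 0.0854; -0.15 0.098 0 -38 0.0854; -0.166 0.1084 0 -42 0.0854; -0.176 0.115 0.005 -45 0.0854; -0.1797 0.1173 0.015 -45 0.0854; -0.1797 0.1173 0.025 -45 0.0854; -0.1797 0.1173 0.032 -45 0.0854"
}}

```text
clock: 16.05
eef_pos: [574.6, -143.6, 162.9]
tool_rot: [-3.14, -0.001, 1.824]
force: [0.4, -0.6, 0.7]
width: 85.4
```

Run:
```python
from m import *
s=ctrl.read_state(); print(s['width'],s['eef_pos'],s['tool_rot'],s['force'],s['clock'],s['qpos'].round(2))
p=shot('side','s10'); i=p['color'][70:230,200:360,::-1]; cv2.imwrite('pics/s10z.png',cv2.resize(i,None,fx=3.7,fy=3.7,interpolation=cv2.INTER_CUBIC))
p=shot('top','t10'); i=p['color'][110:310,280:460,::-1]; cv2.imwrite('pics/t10z.png',cv2.resize(i,None,fx=3,fy=3,interpolation=cv2.INTER_CUBIC))
to(575.2,-144.7,127,104.5)
```

```text
85.43631874862898 [ 574.60285055 -143.5686921   162.86513602] [-3.14028088e+00 -1.16990291e-03  1.82449058e+00] [ 0.44761944 -0.59715413  0.66403609] 16.05 [ 0.46  0.61 -0.42  1.71  0.3   0.89  0.17]
tool d (m) [-0.0012  0.0005  0.036 ] turn 0.05
```

View pics/s10z.png

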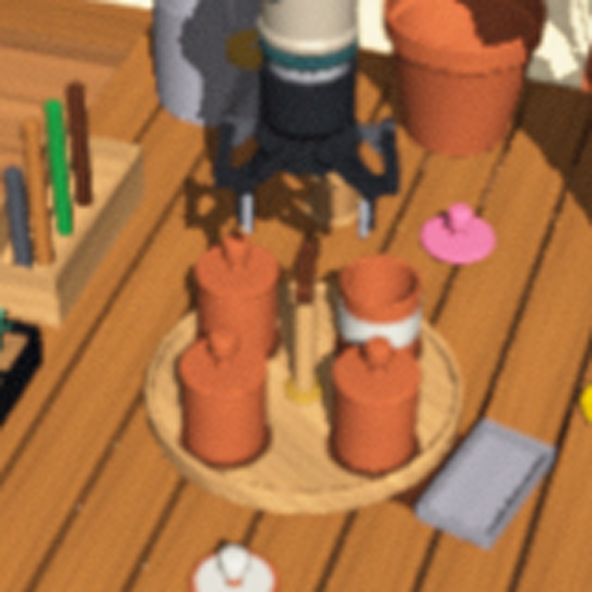

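View pics/t10z.png

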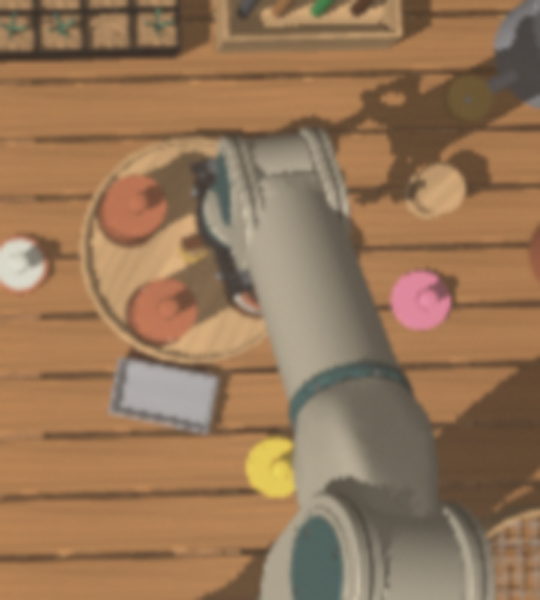

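Emit:
{"op": "drive_tool", "data": {
  "deltas": "0 0 0.01 0 0.0854; 0 0 0.02 0 0.0854; 0 0 0.03 0 0.0854; 0 0 0.037 0 0.0854; 0 0 0.037 0 0.0854"
}}

```text
clock: 16.77
eef_pos: [574.7, -144.5, 126.4]
tool_rot: [-3.14, -0.001, 1.824]
force: [-0.3, 0.2, 0.2]
width: 85.1
```

Run:
```python
from m import *
s=ctrl.read_state(); print(s['width'],s['eef_pos'],s['tool_rot'],s['force'],s['clock'])
p=shot('side','s11'); i=p['color'][90:190,230:330,::-1]; cv2.imwrite('pics/s11z.png',cv2.resize(i,None,fx=6,fy=6,interpolation=cv2.INTER_CUBIC))
```

```text
85.14378962770067 [ 574.71357954 -144.54849478  126.39077145] [-3.14049950e+00 -6.19036922e-04  1.82376548e+00] [-0.3426693   0.2264986   0.16466742] 16.775
```

View pics/s11z.png

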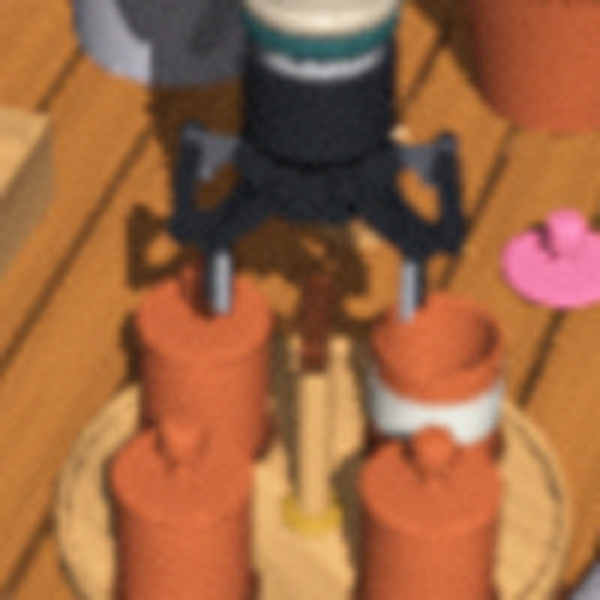

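Emit:
{"op": "drive_tool", "data": {
  "deltas": "0 0 0.003 0 0.0854; 0 0 0.003 0 0.06; 0 0 0.003 0 0.03; 0 0 0.003 0 0; 0 0 0.003 0 0; 0 0 0.003 0 0; 0 0 0.003 0 0; 0 0 0.003 0 0; 0 0 0.003 0 0"
}}

```text
clock: 17.95
eef_pos: [574.7, -144.8, 124.5]
tool_rot: [-3.141, 0.0, 1.824]
force: [-2.1, -0.4, 6.1]
width: 14.6
```

Run:
```python
from m import *
s=ctrl.read_state(); print(s['width'],s['eef_pos'],s['tool_rot'],s['force'],s['torque'],s['clock'])
p=shot('side','s12'); i=p['color'][90:190,230:330,::-1]; cv2.imwrite('pics/s12z.png',cv2.resize(i,None,fx=6,fy=6,interpolation=cv2.INTER_CUBIC))
for z in (150,157,165,173): print(z,proj(p,[575,-144.5,z]))
```

```text
14.574662384976548 [ 574.72662892 -144.81200537  124.47653806] [-3.14084725e+00  2.06524839e-04  1.82350233e+00] [-2.1308455  -0.37012236  6.1120915 ] [ 0.0039986   0.60154317 -0.03049413] 17.95
150 (np.float64(281.8459966129156), np.float64(147.21109428153284))
157 (np.float64(281.8769945554408), np.float64(145.4523573336009))
165 (np.float64(281.9126573470213), np.float64(143.4288068071956))
173 (np.float64(281.94857460412805), np.float64(141.39066263273753))
```

View pics/s12z.png

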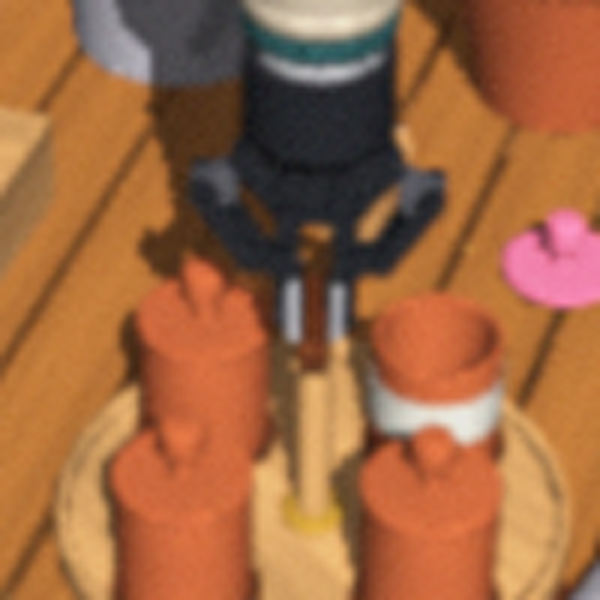

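Emit:
{"op": "drive_tool", "data": {
  "deltas": "0 0 0 2 0; 0 0 0 6 0; 0 0 0 11 0; 0 0 0 17 0; 0 0 0 23 0; 0 0 0 29 0; 0 0 0 34 0; 0 0 0 38 0; 0 0 0 40 0; 0 0 0 40 0"
}}

```text
clock: 19.25
eef_pos: [575.9, -144.9, 124.5]
tool_rot: [3.14, -0.0, 1.126]
force: [-0.6, -0.8, 4.2]
width: 14.0
```

Run:
```python
from m import *
s=ctrl.read_state(); print(s['width'],s['eef_pos'],s['tool_rot'],s['force'],s['torque'],s['clock'],s['qpos'].round(2))
p=shot('side','s13'); i=p['color'][70:230,200:360,::-1]; cv2.imwrite('pics/s13z.png',cv2.resize(i,None,fx=3.7,fy=3.7,interpolation=cv2.INTER_CUBIC))
```

```text
14.018429652516518 [ 575.89749515 -144.90309197  124.46391634] [ 3.14004080e+00 -2.16309155e-04  1.12576532e+00] [-0.6184872  -0.81346478  4.1832084 ] [-0.20070172 -0.03249531  0.00490525] 19.25 [ 0.33  0.64 -0.2   1.75  0.17  0.77 -0.4 ]
```

View pics/s13z.png

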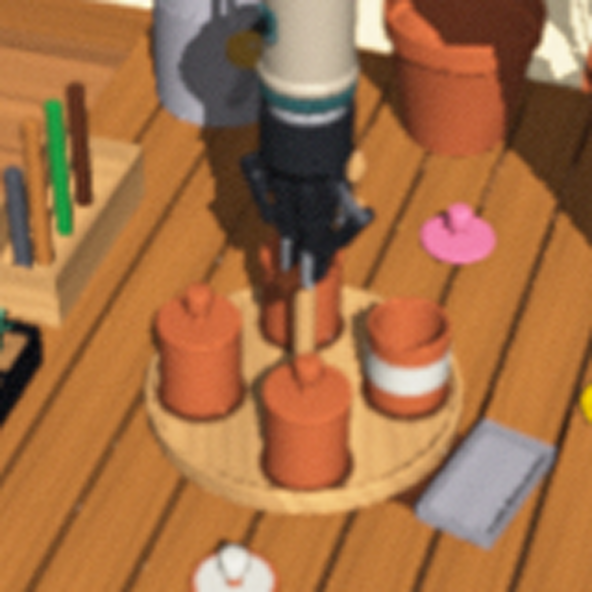

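Turning well, with the handle gripped. I'll finish the turn.

Emit:
{"op": "drive_tool", "data": {
  "deltas": "0 0 0 2 0; 0 0 0 6 0; 0 0 0 11 0; 0 0 0 17 0; 0 0 0 23 0; 0 0 0 28 0; 0 0 0 31 0; 0 0 0 32.5 0; 0 0 0 32.5 0; 0 0 0 32.5 0"
}}

```text
clock: 20.55
eef_pos: [576.6, -145.5, 124.5]
tool_rot: [3.139, -0.002, 0.558]
force: [4.6, -2.9, 2.5]
width: 14.1
```

```bash
cat > chk.py <<'E'
from m import *
import sys
t=sys.argv[1]
s=ctrl.read_state(); print(s['width'],s['eef_pos'],np.degrees(s['tool_rot'][2]),s['force'],s['torque'],s['clock'],s['qpos'].round(2))
for n in ('side','top'):
    p=shot(n,n+t); X=cloud(p); A=np.array([575.5,-144.7])
    a,b,c,d=(70,230,200,360) if n=='side' else (110,310,280,460)
    cv2.imwrite(f'pics/{n}{t}z.png',cv2.resize(p['color'][a:b,c:d,::-1],None,fx=3,fy=3,interpolation=cv2.INTER_CUBIC))
    # plain lids knobs
    h=cv2.cvtColor(p['color'],cv2.COLOR_RGB2HSV)
    R=np.hypot(X[...,0]-A[0],X[...,1]-A[1])
    org=(h[...,1]>110)&(h[...,0]<12)
    k=org&(R>45)&(R<135)&(X[...,2]>100)&(X[...,2]<160)
    lab,st=cv2.connectedComponents(k.astype(np.uint8))[:2]
    for l in range(1,lab):
        Q=X[st==l]
        if len(Q)>20:
            c=(Q.min(0)+Q.max(0))/2; print(n,len(Q),c.round(1),'ang',np.degrees(np.arctan2(c[1]-A[1],c[0]-A[0])).round(1),(Q.max(0)-Q.min(0)).round())
    for th in ('marked_jar','lid_marked','plinth'):
        for q in models.landmark_of(p,th)[:4]:
            w=at_z(p,*q['point'],110 if th=='marked_jar' else 0); print(th,round(q['score'],2),w.round(0)[:2],np.degrees(np.arctan2(w[1]-A[1],w[0]-A[0])).round(1))
E
python3 chk.py 14
```

```text
14.100561338221647 [ 576.6154524  -145.49272605  124.46634633] 31.96711222863845 [ 4.56597153 -2.86082954  2.54732293] [-0.71890631 -0.8819386  -0.08020636] 20.55 [ 0.22  0.63 -0.04  1.75  0.03  0.76 -0.84]
side 270 [ 546.5 -231.5  125.2] ang -108.5 [60. 75. 50.]
side 342 [ 659.6 -164.6  124.7] ang -13.3 [73. 79. 49.]
side 142 [ 485.8 -123.3  107.3] ang 166.5 [70. 76. 14.]
side 380 [593.8 -56.1 125.5] ang 78.3 [71. 75. 51.]
marked_jar 0.76 [ 487. -125.] 167.6
lid_marked 0.95 [558.  66.] 94.8
lid_marked 0.71 [ 318. -364.] -139.5
lid_marked 0.64 [ 516. -423.] -102.0
lid_marked 0.55 [ 301. -245.] -159.9
top 152 [ 667.1 -151.2  126.2] ang -4.1 [65. 41. 52.]
top 336 [596.1 -59.2 128. ] ang 76.4 [71. 72. 51.]
top 41 [ 490.  -137.8  108.9] ang 175.4 [67. 42. 17.]
lid_marked 0.58 [562.  75.] 93.6
lid_marked 0.55 [ 497. -449.] -104.4
lid_marked 0.53 [ 314. -377.] -138.3
```

View pics/side14z.png

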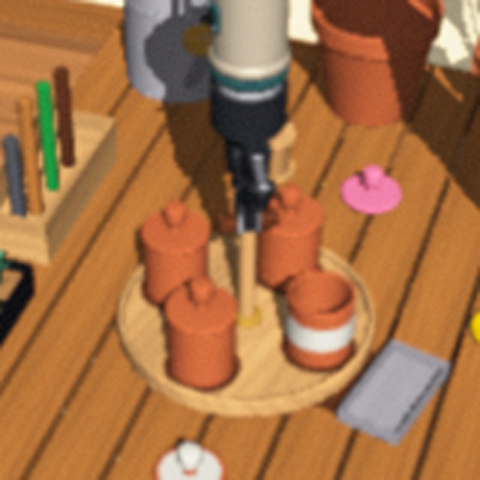

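View pics/top14z.png

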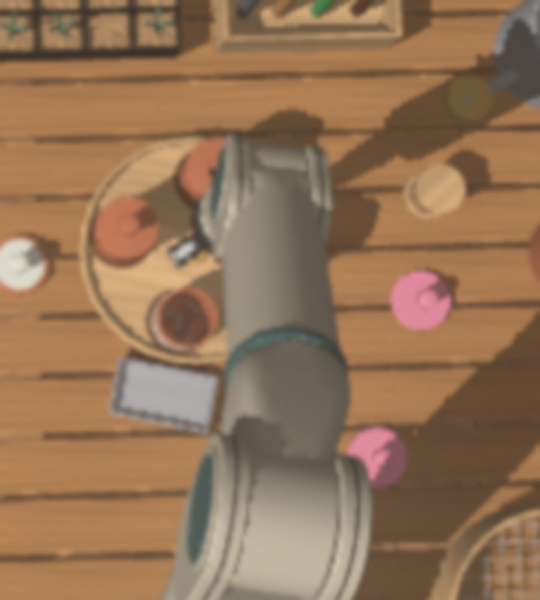

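Emit:
{"op": "drive_tool", "data": {
  "deltas": "0 0 0 0 0; 0 0 0 0 0; 0 0 0 0 0; 0 0 0 0 0"
}}

```text
clock: 21.45
eef_pos: [576.6, -145.5, 124.5]
tool_rot: [3.139, -0.002, 0.558]
force: [3.1, -3.7, 3.6]
width: 14.2
```

```bash
python3 chk.py 15 | grep -v lid_
python3 - <<'E'
from m import *
# residual change of bystanders: compare top0/top15 and side0/side15
for n in ('side','top'):
    a,b=load(n+'0')['color'],load(n+'15')['color']
    d=(np.abs(a.astype(int)-b).max(-1)>45).astype(np.uint8)*255
    cv2.imwrite(f'pics/d_{n}.png',np.vstack([b[:,:,::-1]]) if n=='side' else cv2.merge([d,d,d]))
E
```

```text
14.157994389559919 [ 576.60946004 -145.47016727  124.460689  ] 31.96671023059103 [ 3.10060535 -3.74881878  3.6150358 ] [-0.64113461 -0.86230496 -0.09678435] 21.45 [ 0.22  0.63 -0.04  1.75  0.03  0.76 -0.84]
side 270 [ 548.3 -230.7  125.4] ang -107.5 [65. 73. 51.]
side 342 [ 659.6 -164.5  126.2] ang -13.2 [73. 78. 52.]
side 135 [ 485.6 -125.   107.1] ang 167.6 [70. 77. 14.]
side 379 [594.5 -57.3 126.1] ang 77.7 [72. 77. 52.]
marked_jar 0.82 [ 487. -131.] 171.3
plinth 0.55 [ 702. -270.] -44.8
top 149 [ 668.  -151.8  129.4] ang -4.4 [66. 41. 45.]
top 333 [596.5 -59.  127.1] ang 76.2 [70. 71. 53.]
top 40 [ 490.  -138.1  108.6] ang 175.6 [68. 42. 17.]
marked_jar 0.86 [ 490. -132.] 171.6
```

View pics/d_side.png

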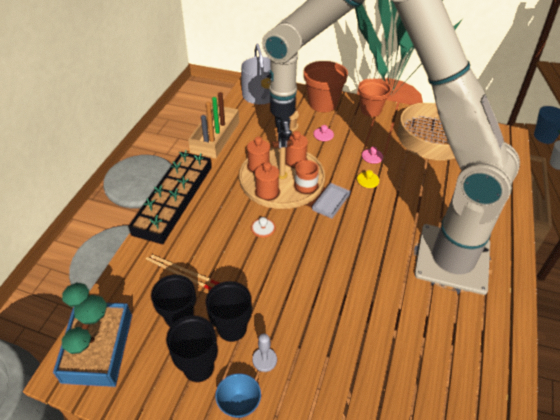

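```bash
python3 -c "
from cell import ctrl; print(ctrl.finish_job())"
```

```text
the job is handed in; nothing more can be done
None
```

I took the white lid off the marked jar and set it down upright on the bare table to the left of the carousel, at about (565, 70). Then I gripped the crossbar handle, turned the carousel about 72.5°, and handed the job in at about 21.5 s with the handle still gripped.

**Last checks:**
- **Jar position:** the open jar stands at 167° around the axis. The tray's direction measured between 166° and 168°, so they agree to within about 1°.
- **Grip on the handle:** the jaws read 14.2 mm on the 16 mm bar. This fits the roughly 2 mm under-reading I saw on the lid's 24 mm knob. The force on the tool was only a few N.
- **Other things:** the side picture shows the other three lids on their jars, and I saw nothing disturbed. I did not measure the bystanders' positions before and after.

**Checks that disagreed:**
- **Fingertip height:** the fingertips in the pictures sat about 32 mm higher than the reported tool position. I set every height from the pictures and the contact force. The lid touched down at about 9 N.
- **Jar angle from the network:** on the last pictures the trained network put the jar at about 171°; the side picture just before gave 167.6°. The depth data, the neighbouring lids and the tool's yaw all gave 167°, so I went with those.

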